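# Clamp a re-glued tea chest with a one-hand bar clamp

### The job

The tea chest on the repair board has a freshly glued end board. Lift its hinged lid right back until it rests open on its stop, then pump the orange trigger of the bar clamp until both soft jaw pads bear on the chest and are squashed by about 5 mm: snug, never pressed flat. Finish with the trigger still held pulled in so that the squeeze stays on; close the jaw only by its trigger, and leave the other things on the counter alone.

Things in the scene. Friction and masses are not known exactly. Their poses are not given: they have to be found in the camera images.
- board: Plywood board, 280 x 500 x 15 mm, fixed on the counter, with a black and orange one-hand bar clamp screwed flat on it. Frame: origin on the counter, z up; +y along the clamp's bar from its trigger end to its far jaw; +x from the handle side across the bar to the jaws and chest (roughly away from the robot). In mm it covers x -175 to 105, y -255 to 245; its top is z 15. Axes as world's within 0.2 rad.
- clamp_body (a point): Centre of the clamp's body, on the bar's centre line (37 mm above the counter). The body is 50 x 84 mm, its top 54 mm above the counter. The pistol handle (26 mm thick, 28 high) stands from the body's rear towards -x of the board for 110 mm, its middle 48 mm behind (-y of) this point. The steel bar, 20 x 7 mm with 5 mm teeth, runs along y, its tail to 70 to 160 mm behind this point.
- chest_mid (a point): Centre (half height) of the tea chest: brown wooden box 100 (x) x 190 (y) x 80 mm high, 8 mm walls, a paler end board, hinged lid; 1 to 1.7 kg with lid; stands loose on the board between the jaws. Axes as the board's within 0.03 rad: x from the lid's front to its hinge, y along the bar. The jaws grip its two ends, low and near its front.
- lid_hinge (a point): Point on the hinge line of the chest's lid, at the middle of the chest's far (+x) top edge, 80 mm above the board's top; the hinge line runs along the chest's y axis.
- lid_pull (a point): Centre of the dark wooden cross bar of the lid's T-shaped pull, near its front edge: bar 28 mm long along chest y, 12 x 12 mm thick, on a stem 10 mm thick. The lid's top face is 10.5 mm above the hinge line when shut. Shut, this centre lies 86 mm in front of (-x) and 29.5 mm above the hinge point; it turns with the lid. The chest is light: pinched hard or pulled off the arc, it tips or slides.
- lid (a joint): Lid angle in rad: 0 shut, grows as the front edge lifts up and back, 1.85 at the stop (leaning back past upright). It falls shut below about 1.4 and falls open onto the stop beyond about 1.5.
- trigger_pull (a point): Point on the front (+y of board) face of the orange trigger, 80 mm from its pivot, 37 mm above the counter: pull here with a finger in front, towards the handle (-y of board). The trigger is a lever 12 mm thick, 24 high (25 to 49 mm above the counter), ending 107 mm from the pivot on the -x side. The space in front of it is free, and 45 mm or more behind it to the handle.
- trigger_pivot (a point): Pivot of the trigger: a vertical axis, fixed on the board, at the chest side of the bar.
- trigger (a joint): Trigger angle, rad: 0 let out, 0.40 pulled right in to its end stop, the pulling point having moved 32 mm towards the handle. A spring brings it back when let go. The pull takes about 4 N at the start and 7 to 8 N at the end while the jaw is free; once the jaws pinch, about 0.5 N more per newton of squeeze.
- bar (a joint): How far the bar with the far jaw is drawn in, m: 0 fully open (pad faces 237 mm apart), grows as the jaws close. Ratchet, 5 mm steps, no way back: a full pull draws about 12 mm (0.45 mm per mm at the pulling point), some 10 mm stay; the next pull catches a tooth in its first 5 mm of jaw travel. Under squeeze the parts yield 2 to 4 mm; letting out then can lose up to 5 mm, so keep the pull.
- near_face (a point): Centre of the face of the near jaw's pad (looks along +y of the board, next to the clamp body).
- far_face (a point): Centre of the face of the far jaw's pad (looks along -y of the board), on the sliding bar.
- near_pad (a joint): Squash of the near jaw's soft grey pad (36 x 30 mm, 16 mm thick), m: 0 free, 5 N per mm, flat at 0.012.
- far_pad (a joint): Squash of the far jaw's soft grey pad, m: the same, 5 N per mm. Friction under the chest lets the two differ by up to about 2 mm.
- glue: White glue bottle, 48 mm wide, 150 high, orange cap; origin under its centre. Leave alone.
- cup_stack: Stack of white paper cups, 84 mm wide, 185 high; origin under its centre. Leave alone.
- bowl: White bowl, 130 mm wide, 55 high; origin under its centre. Leave alone.
- caddy: Pale wooden sachet caddy, 110 x 170 x 50 mm, sachets to 68 mm; origin under its centre. Leave alone.
- mug: Blue mug, 80 mm wide, 92 high; origin under its centre. Leave alone.
- teaspoon: Steel teaspoon, 150 mm long, lying flat. Leave alone.
- honey_jar: Amber jar with yellow lid, 64 mm wide, 85 high; origin under its centre. Leave alone.
Mind the look-alikes: they are no part of the job. There is more than one size of the part that bears chest_mid; the job needs the middle-sized.

How it is judged:
By the outcome, as a careful person would: the job done as asked, in the order asked, and still so for the second after the job is handed in, while the arm keeps its last pose, push and grip.
It also fails if it takes over 72 s, if anything falls off the work surface, if the arm or the gripper's body presses on something with over 40 N, if the wrist force passes 120 N, or if a joint passes its speed limit or range.

### The arm

A 6-joint arm with a two-finger parallel gripper is mounted at the origin on the work surface. World frame = base frame: x ahead of the robot, y to its left, z up, the work surface at z = 0. Lengths are in m, angles in degrees, forces in N, time in s.
With the tool pointing down it reaches from about 0.4 to 0.825 m from the base axis. Payload 7 kg.
Tool frame: the origin (TCP) lies midway between the tips of the shut fingers; the grasp point (between the pads) lies 19 mm behind it (r.grip_point_offset is the z of the grasp point in the tool frame, in m); z points along the fingers, y is the line along which they close (so a half turn about z gives the same grasp; the last joint's range is limited). The gripper opens to 88 mm and grips with 3 to 60 N. Pads are 19 mm wide; open, the fingers measure 130 mm over their backs; the gripper's body (78 mm by 193 mm) begins 47 mm behind the grasp point.
Start: joints at [89.273, 20.546, 0.682, 0, -70.136, -16.507], TCP at [0.2, 0.645, 0.227] pointing down, gripper open.
Joint ranges: [-176.03, 176.03], [-82.01, 121.73], [-58.28, 71.71], [-173.87, 95.51], [-174.79, -0.11], [-173.66, 173.66]. Speed limits (degrees/s): [136.94, 136.94, 172.46, 180, 180, 180].

### API

Orientations are given as [roll, pitch, yaw] about the fixed x, y, z axes, in that order (R = Rz(yaw) Ry(pitch) Rx(roll)).
In Python, from plant import r, viewer, recognise, outline_of, pinpoint gives the robot as it stands.
- The arm moves only by the tool move_arm, never from a script. Its argument "targets" is a list of rows, each a list of 2 entries, a list of its own where there are three numbers: the shift along the tool's x, y, z in cm, then the turn, a rotation vector about the tool's x, y, z in rad. A call has 1 to 5 rows; each row is the pose to reach, as a shift and turn from the pose commanded when the call began, along the tool's axes at that moment; what a row does not reach only later rows make up. A row lasts 1/8 s, in which the tool goes at most 62.5 mm and 10.7 degrees, less where a joint would pass 70% of its speed; a pose out of reach is approached as far as the arm can. A call with a gripper value outside its range is refused whole. "jaw" is the finger opening in cm, from 0 to 8.76, set as the call begins (left out, the last holds). The fingers move at their own pace and stop on an object; "squeeze" is the grip in N (left out, the last holds). Time passes only in rows, so rows that repeat a pose let the fingers close. It gives the time, the measured TCP pose, the force, the opening and the grip force at its end, in the units of the state.
- r.get_state(): the state, without advancing time (a new reading comes with each control period).
- viewer.capture(name): name is "scene" or "top" or "wrist"; returns a dict with "image" (400x640x3 uint8, blue, green, red), "intrinsics" (3x3 intrinsics, pixels), "D" ([k1, k2, p1, p2, k3] as OpenCV has them; the pictures are not rectified), "camera_from_world" (4x4, takes a point from world to camera coordinates). Camera axes: x right, y up, looking along -z (the intrinsics and any distortion apply to the point x, -y, -z); pixel columns grow to the right and rows downward; lengths in m; the calibration is good to about 2 mm. A picture is of the moment at which its call begins. There is no depth.
- r.close_job(): hands the job in; it is judged then, once.
Trained networks look in the newest picture that a camera, given by its name, has taken for a name from the list of things; names that differ only in an ending like _2 or _b are one class to them, and where a whole thing is asked for, a point or a joint stands for the part that bears it (a point fixed in the world has none). Each returns a list of dicts, best first, with "score" (0 to 1); they miss things now and then, are a little off and sometimes report something else, mostly with a low value. They report only what shows in the picture. A call takes as long as a camera call. They do not tell look-alikes from the thing itself.
- recognise(label, camera): "box" ([left, top, right, bottom] in pixels, round what is visible of it).
- outline_of(label, camera): "mask" (400x640 bool, what is visible of it) and "box" ([left, top, right, bottom] in pixels, round what is visible of it).
- pinpoint(label, camera): "location" ([row, column] in pixels: a listed point, or the origin of a listed thing).
The state is a dict: "time_s": time; "joints": joint angles; "qd": joint speeds; "joint_torque": joint torques, N m; "tcp_pos": TCP position; "eef_rot": TCP orientation; "contact_force": force on the tool from outside, world axes, zero at the start; "moment": the same for the moment, N m; "gripper_width": finger opening in m; "gripper_force": force on a finger pad.
Only numpy, scipy, OpenCV 4.12 (cv2) and the standard library are available. Lean on these libraries where they do the work, as an engineer would, in place of code of your own. Each camera call takes 0.05 s, during which the arm holds its last target. There are 200 camera calls.

## Working session

There is one attempt and no reset: what is moved stays moved. The work goes in short steps, Python scripts to look and compute and a tool call to move; the robot and the scene stay as the last step left them, time stands still between calls to the robot, and variables do not carry over. Pictures are saved under pics/ and viewed, at most 10 in all, crops included, and the job is handed in when it is done.

Besides the shell and the picture viewer there is one more tool, called after "Emit:" as name(argument=value, ...), one argument or row to a line, values as JSON. move_arm: Moves the arm, as the interface text tells. Its arguments: {"type":"object","properties":{"targets":{"type":"array","items":{"type":"array"}},"jaw":{"type":"number"},"squeeze":{"type":"number"}},"required":["targets"]}

```bash
ls; mkdir -p pics
python3 - <<'E'
from plant import r, viewer, recognise, outline_of, pinpoint
import cv2,numpy as np
s=r.get_state();print(s['time_s'],s['tcp_pos'],s['eef_rot'],r.grip_point_offset)
ims=[]
for c in ("scene","top"):
    d=viewer.capture(c); cv2.imwrite(f'pics/{c}0.png',d['image'])
    print(c,np.round(d['intrinsics'],1).tolist(),d['D'],np.round(d['camera_from_world'],4).tolist())
    for n in ["clamp_body","chest_mid","lid_hinge","lid_pull","trigger_pull","trigger_pivot","near_face","far_face","board"]:
        print(n,[(np.round(x['location']).tolist(),round(x['score'],2)) for x in pinpoint(n,c)])
E
```

```text
pics
0.0 [0.19986618 0.64420872 0.22562642] [ 1.79903731e+02 -7.21316541e-03 -1.72441997e+01] -0.0188
scene [[468.6, 0.0, 322.4], [0.0, 468.6, 196.6], [0.0, 0.0, 1.0]] [0.03164323 0.         0.         0.         0.        ] [[-0.8488, 0.5287, 0.0032, 0.4661], [-0.3895, -0.6295, 0.6724, 0.1109], [0.3575, 0.5695, 0.7402, -1.8596], [0.0, 0.0, 0.0, 1.0]]
clamp_body [([193.0, 312.0], 0.74), ([230.0, 315.0], 0.69), ([148.0, 250.0], 0.62)]
chest_mid [([232.0, 310.0], 0.72), ([131.0, 355.0], 0.68), ([265.0, 266.0], 0.67), ([294.0, 410.0], 0.63)]
lid_hinge [([131.0, 349.0], 0.87), ([253.0, 271.0], 0.84), ([230.0, 298.0], 0.78)]
lid_pull [([104.0, 363.0], 0.88), ([212.0, 320.0], 0.85), ([259.0, 260.0], 0.55), ([309.0, 450.0], 0.37)]
trigger_pull [([198.0, 326.0], 0.49)]
trigger_pivot [([200.0, 306.0], 0.74), ([146.0, 250.0], 0.31)]
near_face [([119.0, 277.0], 0.43)]
far_face [([258.0, 335.0], 0.56)]
board []
top [[460.1, 0.0, 322.9], [0.0, 460.1, 198.4], [0.0, 0.0, 1.0]] [-0.09791569  0.          0.          0.          0.        ] [[-0.0039, -1.0, -0.0001, -0.0209], [0.9826, -0.0038, 0.1858, -0.5127], [-0.1858, 0.0006, 0.9826, -1.5099], [0.0, 0.0, 0.0, 1.0]]
clamp_body [([205.0, 342.0], 0.66), ([191.0, 355.0], 0.55)]
chest_mid [([116.0, 302.0], 0.91), ([170.0, 306.0], 0.78)]
lid_hinge [([272.0, 405.0], 0.85), ([121.0, 307.0], 0.69)]
lid_pull [([103.0, 301.0], 0.81), ([304.0, 430.0], 0.66), ([176.0, 307.0], 0.55)]
trigger_pull [([207.0, 339.0], 0.59), ([174.0, 268.0], 0.49), ([172.0, 335.0], 0.26)]
trigger_pivot []
near_face [([205.0, 156.0], 0.7), ([175.0, 335.0], 0.41)]
far_face [([173.0, 269.0], 0.39)]
board [([181.0, 308.0], 0.76)]
```

View pics/scene0.png

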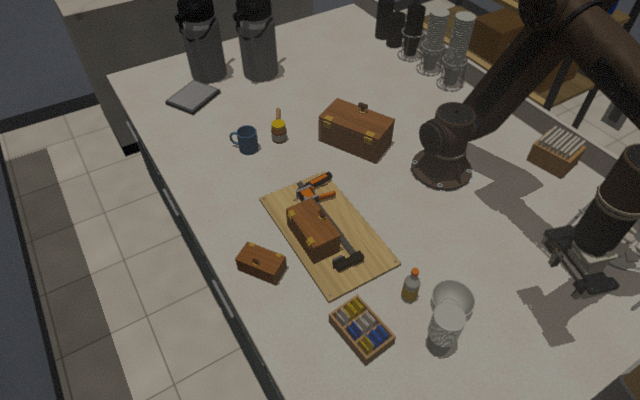

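View pics/top0.png

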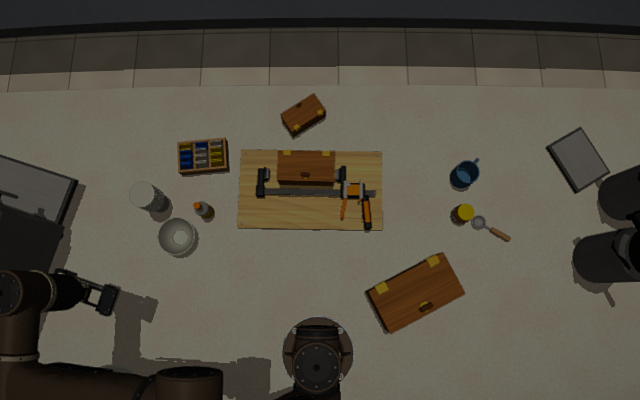

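The board with the middle-sized chest is at top px (240–382, 150–230). The trigger is orange at about (344,205), with the handle at (366,210). The pull is at about (305,175). I'll zoom in for measurement.

```bash
cat > h.py <<'E'
from plant import r, viewer, recognise, outline_of, pinpoint
import cv2,numpy as np
def ray(d,uv):
    p=cv2.undistortPoints(np.array([[uv]],float),d['intrinsics'],d['D'])[0,0]
    M=d['camera_from_world'];R=M[:3,:3];c=-R.T@M[:3,3]
    return c,R.T@np.array([p[0],-p[1],-1])
def at_z(d,uv,z):
    c,v=ray(d,uv);return c+v*(z-c[2])/v[2]
def proj(d,P):
    P=np.atleast_2d(P);M=d['camera_from_world'];q=P@M[:3,:3].T+M[:3,3]
    q=q*[1,-1,-1];return cv2.projectPoints(q,np.zeros(3),np.zeros(3),d['intrinsics'],d['D'])[0][:,0]
E
python3 - <<'E'
from h import *
d=viewer.capture("top");im=d['image']
cv2.imwrite('pics/topz.png',cv2.resize(im[140:240,225:395],None,fx=4.5,fy=4.5,interpolation=cv2.INTER_CUBIC))
hsv=cv2.cvtColor(im,cv2.COLOR_BGR2HSV)
for uv in [(240,150),(382,151),(383,230),(238,230)]: print(uv,at_z(d,uv,.015).round(4))
m=((hsv[...,0]<14)&(hsv[...,1]>190)&(hsv[...,2]>120)).astype(np.uint8);m[:,:325]=0;m[:,395:]=0
n,l,st,ce=cv2.connectedComponentsWithStats(m);print(st,ce)
E
```

```text
(240, 150) [0.6947 0.2705 0.015 ]
(382, 151) [ 0.6888 -0.2324  0.015 ]
(383, 230) [ 0.4081 -0.228   0.015 ]
(238, 230) [0.4099 0.2687 0.015 ]
[[     0      0    640    400 256000]] [[319.5 199.5]]
```

View pics/topz.png

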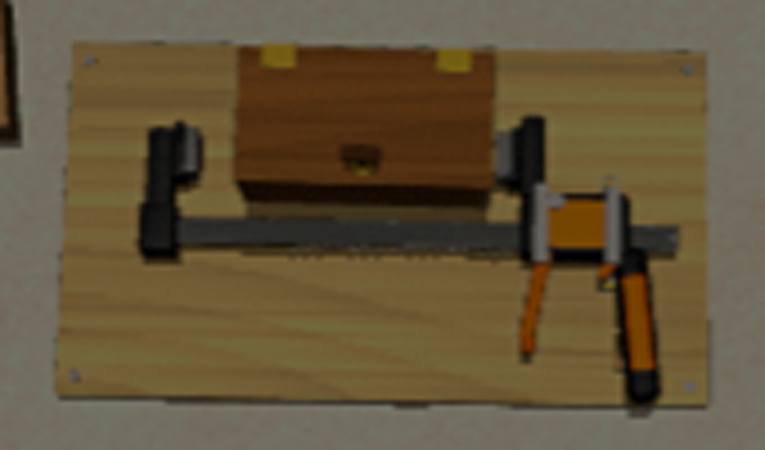

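Run:
```python
from h import *
d=viewer.capture("top")
def Z(x,y,z): return at_z(d,(x/4.5+225-.4,y/4.5+140-.4),z)
C=np.array([Z(74,42,.015),Z(707,50,.015),Z(708,406,.015),Z(56,396,.015)])[:,:2]
B=np.array([[.105,.245],[.105,-.255],[-.175,-.255],[-.175,.245]])
a,b=B-B.mean(0),C-C.mean(0); th=np.arctan2((a[:,0]*b[:,1]-a[:,1]*b[:,0]).sum(),(a*b).sum())
R=np.array([[np.cos(th),-np.sin(th)],[np.sin(th),np.cos(th)]]);o=C.mean(0)-R@B.mean(0)
print('board',o,th,(B@R.T+o-C).round(4).tolist())
for n,x,y,z in [('pullbar',361,155,.1305),('lidFL',236,183,.1055),('lidFR',492,190,.1055),('lidBL',238,47,.1055),('lidBR',495,55,.1055),('body',578,223,.054),('trigtip',527,355,.049),('trigroot',542,265,.049),('handle tip',643,395,.055),('handle root',632,262,.055),('nearpad',497,158,.05),('farpad',202,155,.05)]:
    p=Z(x,y,z);print(n,p[:2].round(4),'board',(R.T@(p[:2]-o)).round(4))
d2=viewer.capture("scene")
# triangulate pull: scene mask
for c,dd in (("top",d),("scene",d2)):
    for x in pinpoint("lid_pull",c)+pinpoint("lid_hinge",c)+pinpoint("trigger_pull",c): print(c,np.round(x['location'],1),round(x['score'],2), [at_z(dd,x['location'][::-1],z).round(4)[:2].tolist() for z in (.1245,.095,.037)])
```

```text
board [0.5889359  0.02516727] -0.019220549913494905 [[-0.0, 0.0012], [-0.0008, -0.0004], [0.0003, -0.0021], [0.0005, 0.0012]]
pullbar [0.5776 0.0355] board [-0.0115  0.0102]
lidFL [0.5631 0.1278] board [-0.0278  0.1021]
lidFR [ 0.5571 -0.0591] board [-0.0302 -0.0849]
lidBL [0.6664 0.128 ] board [0.0755 0.1043]
lidBR [ 0.6594 -0.0622] board [ 0.0721 -0.086 ]
body [ 0.5431 -0.1249] board [-0.043 -0.151]
trigtip [ 0.4436 -0.0856] board [-0.1431 -0.1135]
trigroot [ 0.5119 -0.0977] board [-0.0746 -0.1243]
handle tip [ 0.4125 -0.171 ] board [-0.1727 -0.1996]
handle root [ 0.5128 -0.1649] board [-0.0724 -0.1915]
nearpad [ 0.5945 -0.0645] board [ 0.0073 -0.0896]
farpad [0.5979 0.1597] board [0.0063 0.1347]
top [104.8 299. ] 0.93 [[0.8187, 0.0564], [0.8308, 0.058], [0.8545, 0.0611]]
top [175.7 305.7] 0.73 [[0.5735, 0.0329], [0.5806, 0.034], [0.5946, 0.0362]]
top [304.7 427.1] 0.73 [[0.1602, -0.3458], [0.1589, -0.3523], [0.1564, -0.3653]]
top [271.1 405.3] 0.84 [[0.2649, -0.2806], [0.2657, -0.2858], [0.2674, -0.2961]]
top [151.9 302.1] 0.6 [[0.6539, 0.045], [0.6626, 0.0464], [0.6798, 0.0491]]

[... 349 characters left out ...]
763, 0.0409], [0.5631, 0.0198], [0.5371, -0.0217]]
scene [260.6 257.4] 0.63 [[0.8399, 0.0958], [0.8333, 0.0761], [0.8203, 0.0373]]
scene [330.9 357.3] 0.61 [[0.7137, 0.4406], [0.7039, 0.4295], [0.6846, 0.4077]]
scene [104.1 364.5] 0.59 [[0.1157, -0.3683], [0.0909, -0.3996], [0.0422, -0.4613]]
scene [258.4 336.3] 0.58 [[0.6337, 0.2144], [0.6219, 0.1977], [0.5987, 0.1647]]
scene [129.9 346.8] 0.78 [[0.2698, -0.2698], [0.2489, -0.2987], [0.2078, -0.3555]]
scene [228.1 299.2] 0.66 [[0.6707, 0.0542], [0.6599, 0.0334], [0.6385, -0.0074]]
scene [249.6 270.7] 0.61 [[0.7871, 0.0809], [0.7791, 0.0608], [0.7635, 0.0213]]
scene [196.9 327. ] 0.66 [[0.5233, -0.0128], [0.5088, -0.0352], [0.4802, -0.0794]]
```

Emit:
move_arm(
  targets=[
    [[27,23.5,1.3],[0,0,-0.27]],
    [[27,23.5,1.3],[0,0,-0.27]],
    [[27,23.5,1.3],[0,0,-0.27]],
    [[27,23.5,1.3],[0,0,-0.27]],
    [[27,23.5,1.3],[0,0,-0.27]],
  ],
  jaw=5,
  squeeze=10,
)

```text
time_s: 2.08
tcp_pos: [0.365, 0.3774, 0.2155]
eef_rot: [-180.0, -0.0, -1.7]
contact_force: [0.8, 0.6, 0.6]
gripper_width: 0.0509
gripper_force: 0.0
```

```bash
cat >> h.py <<'E'
from scipy.spatial.transform import Rotation as Ro
def delta(p):
    s=r.get_state();R=Ro.from_euler('xyz',s['eef_rot'],degrees=True)
    return (R.inv().apply(np.array(p)-s['tcp_pos'])*100).round(2)
def st():
    s=r.get_state();print(round(s['time_s'],2),s['tcp_pos'].round(4),s['eef_rot'].round(2),s['contact_force'].round(1),round(s['gripper_width'],4))
E
python3 -c "
from h import *
st();print(delta([.576,.035,.2]))"
```

```text
2.08 [0.365  0.3774 0.2155] [-1.7996e+02 -3.0000e-02 -1.7300e+00] [0.8 0.6 0.6] 0.0509
[22.13 33.58  1.54]
```

Emit:
move_arm(
  targets=[
    [[22.1,33.6,1.5],[0,0,0]],
    [[22.1,33.6,1.5],[0,0,0]],
    [[22.1,33.6,1.5],[0,0,0]],
    [[22.1,33.6,1.5],[0,0,0]],
    [[22.1,33.6,1.5],[0,0,0]],
  ],
)

```text
time_s: 2.7
tcp_pos: [0.5287, 0.1112, 0.204]
eef_rot: [-180.0, -0.1, -1.7]
contact_force: [1.4, 0.0, 0.6]
gripper_width: 0.05
gripper_force: 0.0
```

```bash
python3 -c "
from h import *
st();print(delta([.576,.035,.2]))"
```

```text
2.7 [0.5287 0.1112 0.204 ] [-1.7997e+02 -6.0000e-02 -1.7400e+00] [1.4 0.  0.6] 0.05
[4.96 7.47 0.4 ]
```

Emit:
move_arm(
  targets=[
    [[5,7.5,0.4],[0,0,0]],
    [[5,7.5,0.4],[0,0,0]],
    [[5,7.5,0.4],[0,0,0]],
  ],
)

```text
time_s: 3.08
tcp_pos: [0.576, 0.0346, 0.1991]
eef_rot: [180.0, 0.0, -1.9]
contact_force: [-1.0, -0.5, 0.3]
gripper_width: 0.0501
gripper_force: 0.0
```

```bash
python3 -c "
from h import *
st()
d=viewer.capture('wrist');cv2.imwrite('pics/w1.png',d['image'])
for n,z in (('lid_pull',.1245),('lid_hinge',.095),('trigger_pull',.037)):
  for x in pinpoint(n,'wrist'): print(n,x['location'],x['score'],at_z(d,x['location'][::-1],z))
for x in outline_of('lid_pull','wrist')[:2]: print(x['box'])
"
```

```text
3.08 [0.576  0.0346 0.1991] [ 1.7997e+02  4.0000e-02 -1.9500e+00] [-1.  -0.5  0.3] 0.0501
lid_pull [203.2, 312.5] 0.65 [0.57782439 0.03818014 0.1245    ]
lid_hinge [96.2, 316.2] 0.89 [0.66323273 0.03221083 0.095     ]
[199.2, 91.8, 428.6, 217.8]
```

View pics/w1.png

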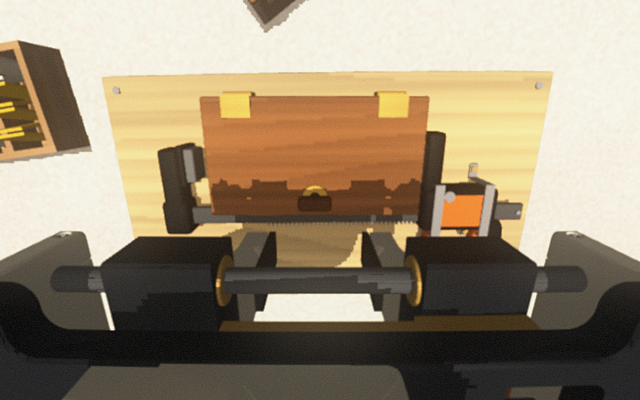

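The pull bar is in view at about px (314,201), and the hinge edge runs (201,97)–(428,97). Now to compute positions from these pixels.

```bash
python3 -c "
from h import *
d=viewer.capture('wrist')
for uv,z in [((314,201),.1245),((299,201),.1245),((330,201),.1245),((314,193),.1305),((314,210),.1185),((201,97),.1055),((428,97),.1055),((213,212),.1055),((420,214),.1055)]: print(uv,at_z(d,uv,z).round(4))
"
```

```text
(314, 201) [0.5786 0.0398 0.1245]
(299, 201) [0.579  0.0522 0.1245]
(330, 201) [0.5782 0.0264 0.1245]
(314, 193) [0.5873 0.0394 0.1305]
(314, 210) [0.5686 0.0402 0.1185]
(201, 97) [0.6646 0.1297 0.1055]
(428, 97) [ 0.6591 -0.056   0.1055]
(213, 212) [0.5648 0.1329 0.1055]
(420, 214) [ 0.5573 -0.0564  0.1055]
```

Emit:
move_arm(
  targets=[
    [[0.1,-0.3,5],[0,0,0]],
    [[0.1,-0.3,7.5],[0,0,0]],
    [[0.1,-0.3,8.8],[0,0,0]],
    [[0.1,-0.3,8.8],[0,0,0]],
  ],
)

```text
time_s: 3.88
tcp_pos: [0.5762, 0.0398, 0.1113]
eef_rot: [180.0, 0.0, -1.7]
contact_force: [1.1, 0.9, -0.4]
gripper_width: 0.05
gripper_force: 0.0
```

Emit:
move_arm(
  targets=[
    [[0,0,0],[0,0,0]],
    [[0,0,0],[0,0,0]],
    [[0,0,0],[0,0,0]],
    [[0,0,0],[0,0,0]],
  ],
  jaw=0,
  squeeze=8,
)

```text
time_s: 4.38
tcp_pos: [0.5766, 0.0387, 0.1124]
eef_rot: [180.0, -0.0, -1.8]
contact_force: [-0.8, -4.2, 6.0]
gripper_width: 0.0279
gripper_force: 8.0
```

Emit:
move_arm(
  targets=[
    [[0.25,0.05,-0.64],[0,0,0]],
    [[0.54,0.05,-1.25],[0,0,0]],
    [[0.88,0.05,-1.85],[0,0,0]],
    [[1.26,0.05,-2.41],[0,0,0]],
  ],
)

```text
time_s: 4.88
tcp_pos: [0.5888, 0.0383, 0.1359]
eef_rot: [180.0, 0.1, -1.8]
contact_force: [-1.9, -4.7, -0.8]
gripper_width: 0.0277
gripper_force: 8.0
```

```bash
python3 -c "
from h import *
st()
d=viewer.capture('scene');cv2.imwrite('pics/s1.png',cv2.resize(d['image'][150:310,240:420],None,fx=3.5,fy=3.5))
"
```

```text
4.88 [0.5888 0.0383 0.1359] [ 1.7997e+02  7.0000e-02 -1.7700e+00] [-1.9 -4.7 -0.8] 0.0277
```

View pics/s1.png

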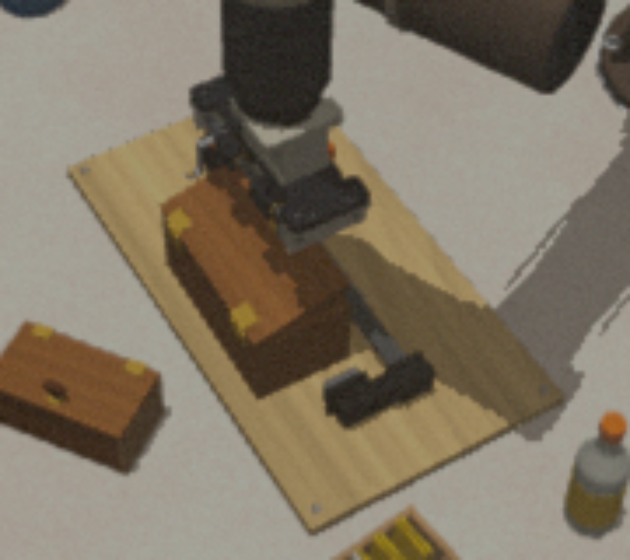

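The lid is opening slightly in the gripper and the chest has stayed put, so I'll continue the arc.

Emit:
move_arm(
  targets=[
    [[0.88,0.1,-1.04],[0,0,0]],
    [[1.91,0.1,-1.93],[0,0,0]],
    [[3.06,0.1,-2.66],[0,0,0]],
    [[4.3,0.1,-3.21],[0,0,0]],
    [[4.3,0.1,-3.21],[0,0,0]],
  ],
)

```text
time_s: 5.55
tcp_pos: [0.634, 0.0365, 0.1688]
eef_rot: [-180.0, -0.1, -1.8]
contact_force: [-3.0, 1.1, 5.6]
gripper_width: 0.0279
gripper_force: 8.0
```

```bash
python3 -c "
from h import *
st()
d=viewer.capture('scene');cv2.imwrite('pics/s2.png',cv2.resize(d['image'][150:310,240:420],None,fx=3.5,fy=3.5))
"
```

```text
5.55 [0.634  0.0365 0.1688] [-1.7998e+02 -1.4000e-01 -1.7600e+00] [-3.   1.1  5.6] 0.0279
```

View pics/s2.png

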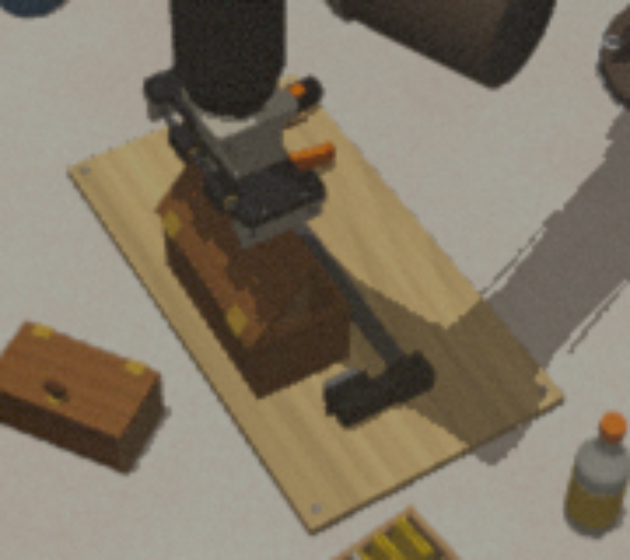

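Lid about 0.9 rad open, chest still in place; continue.

Emit:
move_arm(
  targets=[
    [[1.32,0,-0.36],[0,0,0]],
    [[2.67,0,-0.52],[0,0,0]],
    [[4.04,0,-0.47],[0,0,0]],
    [[5.37,0,-0.22],[0,0,0]],
    [[5.37,0,-0.22],[0,0,0]],
  ],
)

```text
time_s: 6.22
tcp_pos: [0.6882, 0.0344, 0.1699]
eef_rot: [180.0, -0.1, -1.8]
contact_force: [1.4, -0.0, 4.6]
gripper_width: 0.0275
gripper_force: 8.0
```

Emit:
move_arm(
  targets=[
    [[0.65,0,0.21],[0,0,0]],
    [[1.29,0,0.45],[0,0,0]],
    [[1.9,0,0.75],[0,0,0]],
    [[2.4,0,1.05],[0,0,0]],
    [[2.4,0,1.05],[0,0,0]],
  ],
)

```text
time_s: 6.85
tcp_pos: [0.7112, 0.0336, 0.1594]
eef_rot: [180.0, -0.1, -1.8]
contact_force: [3.7, -1.1, 5.7]
gripper_width: 0.0277
gripper_force: 8.0
```

```bash
python3 -c "
from h import *
st()
d=viewer.capture('scene');cv2.imwrite('pics/s3.png',cv2.resize(d['image'][150:310,240:420],None,fx=3.5,fy=3.5))
"
```

```text
6.85 [0.7112 0.0336 0.1594] [ 1.7998e+02 -1.0000e-01 -1.7600e+00] [ 3.7 -1.1  5.7] 0.0277
```

View pics/s3.png

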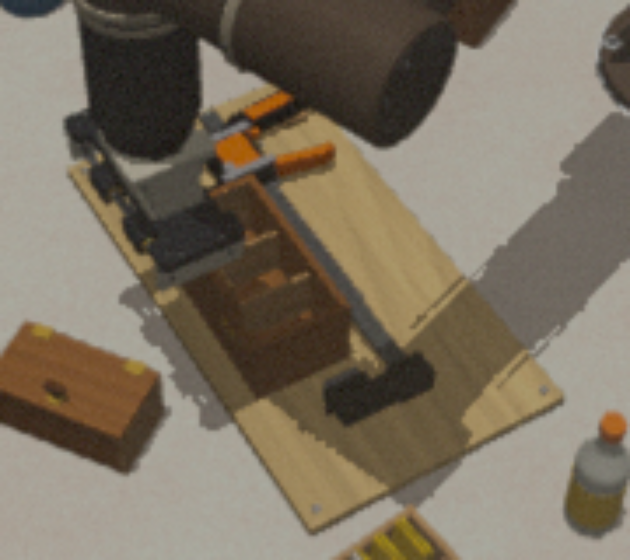

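The lid is open past upright; release and go up.

Emit:
move_arm(
  targets=[
    [[0,0,0],[0,0,0]],
    [[0,0,0],[0,0,0]],
    [[0,0,0],[0,0,0]],
    [[0.5,0,-2],[0,0,0]],
    [[1,0,-6],[0,0,0]],
  ],
  jaw=5,
)

```text
time_s: 7.52
tcp_pos: [0.7183, 0.0336, 0.2177]
eef_rot: [180.0, 0.3, -1.8]
contact_force: [0.4, 0.4, 0.6]
gripper_width: 0.0498
gripper_force: 0.0
```

```bash
python3 -c "
from h import *
st();print(delta([.68,0.03,.27]), delta([.471,-.02,.27]))"
```

```text
7.53 [0.7183 0.0336 0.2177] [179.95   0.28  -1.76] [0.4 0.4 0.6] 0.0498
[-3.84  0.48 -5.21] [-24.58   6.12  -5.1 ]
```

Emit:
move_arm(
  targets=[
    [[-1,0,-4],[0,0,0]],
    [[-24.5,8.1,-4],[0,0,0]],
    [[-24.5,8.1,-4],[0,0,0]],
    [[-24.5,8.1,-4],[0,0,0]],
    [[-24.5,8.1,-4],[0,0,0]],
  ],
  jaw=0,
)

```text
time_s: 8.15
tcp_pos: [0.4699, -0.0405, 0.2592]
eef_rot: [-180.0, 0.0, -1.8]
contact_force: [0.1, 0.7, 1.7]
gripper_width: 0.0054
gripper_force: 0.0
```

```bash
python3 -c "
from h import *
st();print(delta([.47,-.04,.12]))
d=viewer.capture('top')
a=d['image'][140:240,225:395]
d=viewer.capture('wrist');cv2.imwrite('pics/w2.png',cv2.vconcat([cv2.resize(a,(640,376)), d['image'][:200]]))
print([(x['location'],x['score'],at_z(d,x['location'][::-1],.037)) for x in pinpoint('trigger_pull','wrist')])
"
```

```text
8.15 [ 0.4699 -0.0405  0.2592] [-1.7999e+02  2.0000e-02 -1.7600e+00] [0.1 0.7 1.7] 0.0054
[ 1.000e-02 -4.000e-02  1.392e+01]
[([156.0, 347.9], 0.59, array([ 0.47935908, -0.08212508,  0.037     ]))]
```

View pics/w2.png

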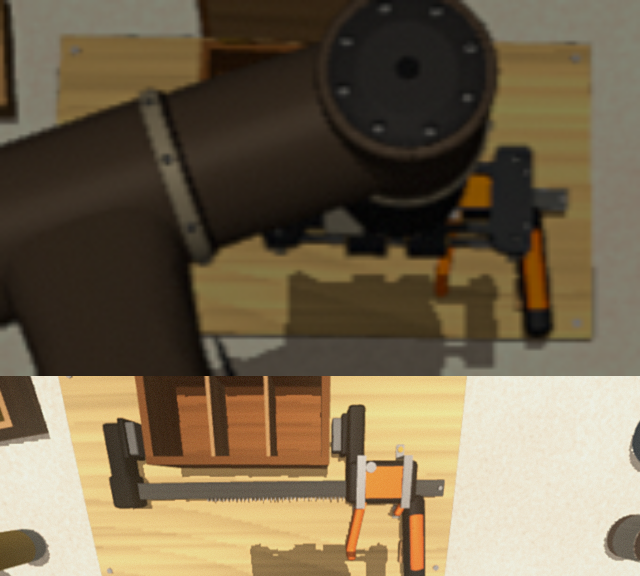

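Emit:
move_arm(
  targets=[
    [[0,0,6],[0,0,0]],
    [[0,0,12],[0,0,0]],
    [[0,0,18],[0,0,0]],
    [[0,0,22],[0,0,0]],
    [[0,0,23.1],[0,0,0]],
  ],
)

```text
time_s: 8.93
tcp_pos: [0.4711, -0.0401, 0.026]
eef_rot: [179.9, 0.3, -1.8]
contact_force: [0.1, 0.3, 2.2]
gripper_width: 0.0003
gripper_force: 0.0
```

Emit:
move_arm(
  targets=[
    [[0,0.6,0],[0,0,0]],
    [[0,1.2,0],[0,0,0]],
    [[0,1.8,0],[0,0,0]],
    [[0,2.2,0],[0,0,0]],
  ],
)

```text
time_s: 9.43
tcp_pos: [0.4721, -0.0623, 0.0294]
eef_rot: [-180.0, -0.1, -1.8]
contact_force: [0.2, 2.1, -0.2]
gripper_width: 0.0004
gripper_force: 1.6
```

Contact at TCP y≈-0.062. First pull, at moderate speed.

Emit:
move_arm(
  targets=[
    [[0,0.6,0],[0,0,0]],
    [[0,1.2,0],[0,0,0]],
    [[0,1.6,0],[0,0,0]],
    [[0,1.6,0],[0,0,0]],
  ],
)

```text
time_s: 9.93
tcp_pos: [0.4703, -0.078, 0.0285]
eef_rot: [-180.0, 0.1, -1.8]
contact_force: [-3.7, 5.8, 2.9]
gripper_width: 0.0004
gripper_force: 2.8
```

Emit:
move_arm(
  targets=[
    [[0,0.5,0],[0,0,0]],
    [[0,1.0,0],[0,0,0]],
    [[0,1.3,0],[0,0,0]],
    [[0,1.3,0],[0,0,0]],
  ],
)

```text
time_s: 10.42
tcp_pos: [0.4696, -0.0907, 0.0284]
eef_rot: [-180.0, 0.1, -1.8]
contact_force: [-4.0, 8.1, 3.2]
gripper_width: 0.0007
gripper_force: 3.9
```

```bash
python3 -c "
from h import *
st()
d=viewer.capture('wrist');cv2.imwrite('pics/w3.png',d['image'])
d=viewer.capture('scene');cv2.imwrite('pics/s4.png',d['image'])
d=viewer.capture('top');cv2.imwrite('pics/t4.png',d['image'])
"
```

```text
10.43 [ 0.4696 -0.0907  0.0284] [-1.7996e+02  9.0000e-02 -1.8000e+00] [-4.   8.1  3.2] 0.0007
```

Emit:
move_arm(
  targets=[
    [[0,0.3,0],[0,0,0]],
    [[0,0.3,0],[0,0,0]],
    [[0,-1.0,0],[0,0,0]],
    [[0,-2.2,0],[0,0,0]],
    [[0,-3.2,0],[0,0,0]],
  ],
)

```text
time_s: 11.2
tcp_pos: [0.4726, -0.0579, 0.0288]
eef_rot: [180.0, -0.1, -1.7]
contact_force: [-0.2, -0.5, -0.6]
gripper_width: 0.0007
gripper_force: 0.0
```

```bash
cat > jaw.py <<'E'
from h import *
# far jaw shift along bar since start, by template matching of far jaw in scene view
d=viewer.capture('scene')
a=cv2.imread('pics/scene0.png');U=8
b=d['image']
f=lambda i:cv2.resize(i[225:290,310:385],None,fx=U,fy=U,interpolation=cv2.INTER_CUBIC)
A,Bm=f(a),f(b)
x0,y0,x1,y1=(333-310),(251-225),(364-310),(272-225)
t=A[y0*U:y1*U,x0*U:x1*U]
m=cv2.matchTemplate(Bm,t,cv2.TM_CCOEFF_NORMED);_,v,_,l=cv2.minMaxLoc(m)
du=np.array(l)/U-[x0,y0]
c0=np.array([.592,.185,.05]);R=np.array([.0192,.99982,0])
J=(proj(d,c0-R*.03)-proj(d,c0))[0]/30
print('shift px',du,'score',round(v,3),'mm drawn',(du@J/(J@J)).round(2),'perp',(np.cross(du,J)/(J@J)).round(2))
for c in ('wrist','scene'):
    if c=='wrist': viewer.capture(c)
    for n in ('far_face','near_face'):
        print(c,n,[(np.round(x['location'],1).tolist(),round(x['score'],2)) for x in pinpoint(n,c)][:2])
st()
E
python3 jaw.py
```

```text
shift px [-1.625 -2.375] score 0.887 mm drawn 10.45 perp -0.45
wrist far_face []
wrist near_face [([4.8, 322.2], 0.8)]
scene far_face [([255.7, 330.9], 0.6)]
scene near_face [([148.7, 251.9], 0.23)]
11.5 [ 0.4715 -0.0591  0.0284] [ 1.7999e+02  2.0000e-02 -1.7600e+00] [ 0.4 -0.9  0.1] 0.0007jaw.py:14: DeprecationWarning: Arrays of 2-dimensional vectors are deprecated. Use arrays of 3-dimensional vectors instead. (deprecated in NumPy 2.0)
  print('shift px',du,'score',round(v,3),'mm drawn',(du@J/(J@J)).round(2),'perp',(np.cross(du,J)/(J@J)).round(2))
```

Emit:
move_arm(
  targets=[
    [[0,1.0,0],[0,0,0]],
    [[0,2.0,0],[0,0,0]],
    [[0,3.0,0],[0,0,0]],
    [[0,3.5,0],[0,0,0]],
    [[0,3.5,0],[0,0,0]],
  ],
)

```text
time_s: 12.12
tcp_pos: [0.4692, -0.0946, 0.028]
eef_rot: [-180.0, 0.1, -1.9]
contact_force: [-3.0, 6.9, 0.5]
gripper_width: 0.0
gripper_force: 3.4
```

Emit:
move_arm(
  targets=[
    [[0,-1.0,0],[0,0,0]],
    [[0,-2.2,0],[0,0,0]],
    [[0,-3.5,0],[0,0,0]],
    [[0,-3.5,0],[0,0,0]],
  ],
)

```text
time_s: 12.62
tcp_pos: [0.4721, -0.0581, 0.0287]
eef_rot: [180.0, -0.0, -1.7]
contact_force: [1.2, -0.5, 0.4]
gripper_width: 0.0004
gripper_force: 0.0
```

```bash
python3 -W ignore jaw.py
```

```text
shift px [-3.25 -4.75] score 0.857 mm drawn 20.9 perp -0.9
wrist far_face []
wrist near_face [([0.5, 318.6], 0.76)]
scene far_face [([252.8, 335.0], 0.53)]
scene near_face [([147.6, 248.9], 0.61), ([332.0, 358.8], 0.42)]
12.93 [ 0.4717 -0.0591  0.0285] [179.99   0.    -1.78] [ 0.5 -0.9 -0.2] 0.0006
```

Emit:
move_arm(
  targets=[
    [[0,1.0,0],[0,0,0]],
    [[0,2.0,0],[0,0,0]],
    [[0,3.0,0],[0,0,0]],
    [[0,3.5,0],[0,0,0]],
    [[0,3.5,0],[0,0,0]],
  ],
)

```text
time_s: 13.55
tcp_pos: [0.4694, -0.0944, 0.0281]
eef_rot: [-180.0, 0.1, -1.8]
contact_force: [-3.6, 6.4, 1.4]
gripper_width: 0.0004
gripper_force: 3.4
```

Emit:
move_arm(
  targets=[
    [[0,-1.0,0],[0,0,0]],
    [[0,-2.2,0],[0,0,0]],
    [[0,-3.5,0],[0,0,0]],
    [[0,-3.5,0],[0,0,0]],
  ],
)

```text
time_s: 14.05
tcp_pos: [0.4721, -0.0581, 0.0287]
eef_rot: [180.0, -0.0, -1.7]
contact_force: [-1.0, 0.0, 0.0]
gripper_width: 0.0003
gripper_force: 0.0
```

```bash
python3 -W ignore jaw.py; python3 -c "
import cv2
from h import *
d=viewer.capture('top');a=d['image'][140:240,225:395];b=viewer.capture('scene')['image'][170:290,240:400]
cv2.imwrite('pics/c3.png',cv2.vconcat([cv2.resize(a,(510,300),interpolation=2),cv2.resize(b,(510,300),interpolation=2)]))"
```

```text
shift px [-5.    -6.875] score 0.83 mm drawn 30.89 perp -0.45
wrist far_face []
wrist near_face [([1.9, 317.7], 0.83), ([89.0, 413.6], 0.3)]
scene far_face [([253.3, 329.5], 0.4)]
scene near_face []
14.35 [ 0.4716 -0.0591  0.0285] [ 1.7999e+02  1.0000e-02 -1.7800e+00] [ 0.6  0.1 -0.3] 0.0003
```

View pics/c3.png

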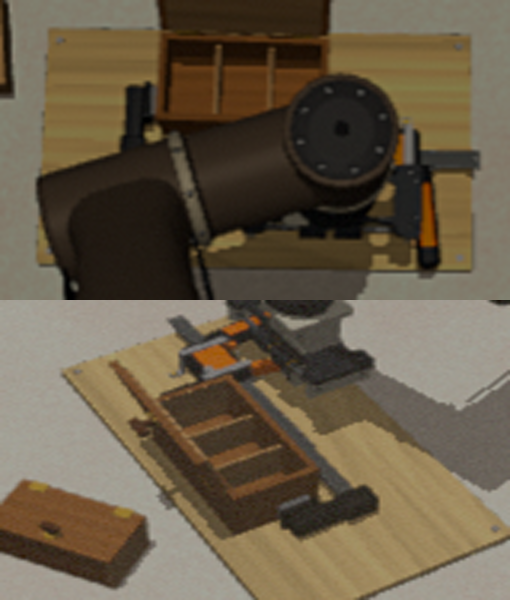

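The lid rests open on its stop and the far pad is nearly at the chest. Fourth pull in stages, watching force.

Emit:
move_arm(
  targets=[
    [[0,0.8,0],[0,0,0]],
    [[0,1.4,0],[0,0,0]],
    [[0,1.9,0],[0,0,0]],
    [[0,1.9,0],[0,0,0]],
  ],
)

```text
time_s: 14.95
tcp_pos: [0.4697, -0.0783, 0.0281]
eef_rot: [-180.0, 0.1, -1.8]
contact_force: [-4.6, 7.2, 3.2]
gripper_width: 0.0001
gripper_force: 3.3
```

Emit:
move_arm(
  targets=[
    [[0,0.4,0],[0,0,0]],
    [[0,0.8,0],[0,0,0]],
    [[0,0.8,0],[0,0,0]],
  ],
)

```text
time_s: 15.32
tcp_pos: [0.4691, -0.0859, 0.028]
eef_rot: [-180.0, 0.2, -1.8]
contact_force: [-6.1, 10.0, 3.6]
gripper_width: 0.0004
gripper_force: 5.1
```

Emit:
move_arm(
  targets=[
    [[0,0.4,0],[0,0,0]],
    [[0,0.8,0],[0,0,0]],
    [[0,0.8,0],[0,0,0]],
  ],
)

```text
time_s: 15.7
tcp_pos: [0.4691, -0.0937, 0.028]
eef_rot: [-179.9, 0.1, -1.8]
contact_force: [-5.2, 11.5, 3.2]
gripper_width: 0.0003
gripper_force: 5.8
```

```bash
python3 -W ignore jaw.py|grep -v face
```

```text
shift px [-6.125 -8.625] score 0.815 mm drawn 38.43 perp -0.99
16.0 [ 0.4691 -0.0935  0.028 ] [-1.7995e+02  1.3000e-01 -1.8300e+00] [-5.9 10.8  1.9] 0.0005
```

Emit:
move_arm(
  targets=[
    [[0,-1.0,0],[0,0,0]],
    [[0,-2.2,0],[0,0,0]],
    [[0,-3.5,0],[0,0,0]],
    [[0,-3.5,0],[0,0,0]],
  ],
)

```text
time_s: 16.5
tcp_pos: [0.4721, -0.0583, 0.0287]
eef_rot: [180.0, -0.0, -1.7]
contact_force: [-0.5, 0.7, 0.0]
gripper_width: 0.0001
gripper_force: 0.0
```

```bash
python3 -W ignore jaw.py|grep -v face
```

```text
shift px [-5.875 -8.125] score 0.825 mm drawn 36.43 perp -0.63
16.8 [ 0.4716 -0.0592  0.0285] [ 1.80e+02  1.00e-02 -1.78e+00] [-0.3  0.2 -0.3] 0.0006
```

Emit:
move_arm(
  targets=[
    [[0,0.8,0],[0,0,0]],
    [[0,1.2,0],[0,0,0]],
    [[0,1.5,0],[0,0,0]],
    [[0,1.5,0],[0,0,0]],
  ],
)

```text
time_s: 17.3
tcp_pos: [0.4703, -0.0742, 0.0282]
eef_rot: [-180.0, 0.1, -1.8]
contact_force: [-4.1, 6.0, 1.2]
gripper_width: 0.0005
gripper_force: 2.5
```

Emit:
move_arm(
  targets=[
    [[0,0.3,0],[0,0,0]],
    [[0,0.5,0],[0,0,0]],
    [[0,0.5,0],[0,0,0]],
  ],
)

```text
time_s: 17.68
tcp_pos: [0.4697, -0.0789, 0.0281]
eef_rot: [-180.0, 0.1, -1.8]
contact_force: [-6.4, 7.2, 3.3]
gripper_width: 0.0007
gripper_force: 3.8
```

```bash
python3 -W ignore jaw.py|grep -v face
```

```text
shift px [-6.125 -8.375] score 0.812 mm drawn 37.7 perp -0.44
17.98 [ 0.4697 -0.0788  0.0281] [-1.7998e+02  1.3000e-01 -1.8200e+00] [-5.2  6.7  2.5] 0.0005
```

Emit:
move_arm(
  targets=[
    [[0,0.3,0],[0,0,0]],
    [[0,0.6,0],[0,0,0]],
    [[0,0.6,0],[0,0,0]],
  ],
)

```text
time_s: 18.35
tcp_pos: [0.4692, -0.0846, 0.028]
eef_rot: [-180.0, 0.2, -1.8]
contact_force: [-6.8, 11.6, 3.8]
gripper_width: 0.0008
gripper_force: 5.5
```

Emit:
move_arm(
  targets=[
    [[0,0.3,0],[0,0,0]],
    [[0,0.5,0],[0,0,0]],
    [[0,0.5,0],[0,0,0]],
  ],
)

```text
time_s: 18.73
tcp_pos: [0.4691, -0.0894, 0.028]
eef_rot: [-179.9, 0.1, -1.8]
contact_force: [-6.9, 12.7, 4.2]
gripper_width: 0.0005
gripper_force: 6.6
```

Emit:
move_arm(
  targets=[
    [[0,0.2,0],[0,0,0]],
    [[0,0.35,0],[0,0,0]],
    [[0,0.35,0],[0,0,0]],
  ],
)

```text
time_s: 19.1
tcp_pos: [0.4691, -0.0926, 0.028]
eef_rot: [-179.9, 0.1, -1.8]
contact_force: [-6.1, 14.6, 3.9]
gripper_width: 0.0007
gripper_force: 7.4
```

```bash
python3 -W ignore jaw.py|grep -v face
```

```text
shift px [-6.75  -9.375] score 0.798 mm drawn 41.97 perp -0.81
19.4 [ 0.4691 -0.0925  0.028 ] [-1.7993e+02  1.3000e-01 -1.8200e+00] [-7.6 14.3  3.3] 0.0007
```

Emit:
move_arm(
  targets=[
    [[0,0.1,0],[0,0,0]],
    [[0,0.15,0],[0,0,0]],
    [[0,0.15,0],[0,0,0]],
  ],
)

```text
time_s: 19.77
tcp_pos: [0.4691, -0.0939, 0.028]
eef_rot: [-179.9, 0.1, -1.8]
contact_force: [-6.1, 15.3, 3.7]
gripper_width: 0.0005
gripper_force: 8.0
```

Emit:
move_arm(
  targets=[
    [[0,0.05,0],[0,0,0]],
    [[0,0.1,0],[0,0,0]],
    [[0,0.1,0],[0,0,0]],
  ],
)

```text
time_s: 20.15
tcp_pos: [0.4692, -0.0948, 0.028]
eef_rot: [-179.9, 0.1, -1.8]
contact_force: [-5.4, 15.2, 2.6]
gripper_width: 0.0003
gripper_force: 8.3
```

```bash
python3 -W ignore jaw.py|grep -v face
```

```text
shift px [-6.875 -9.5  ] score 0.798 mm drawn 42.61 perp -0.72
20.45 [ 0.4692 -0.0948  0.028 ] [-1.7991e+02  1.1000e-01 -1.8200e+00] [-6.2 15.9  3.4] 0.0005
```

Emit:
move_arm(
  targets=[
    [[0,0.1,0],[0,0,0]],
    [[0,0.1,0],[0,0,0]],
  ],
)

```text
time_s: 20.7
tcp_pos: [0.4693, -0.0958, 0.028]
eef_rot: [-179.9, 0.1, -1.8]
contact_force: [-7.0, 16.8, 2.5]
gripper_width: 0.0005
gripper_force: 8.5
```

Emit:
move_arm(
  targets=[
    [[0,-0.8,0],[0,0,0]],
    [[0,-1.8,0],[0,0,0]],
    [[0,-2.8,0],[0,0,0]],
    [[0,-3.8,0],[0,0,0]],
    [[0,-3.8,0],[0,0,0]],
  ],
)

```text
time_s: 21.32
tcp_pos: [0.472, -0.0585, 0.0286]
eef_rot: [180.0, -0.0, -1.7]
contact_force: [0.1, 0.5, 0.0]
gripper_width: 0.0003
gripper_force: 0.0
```

```bash
python3 -W ignore jaw.py|grep -v face
```

```text
shift px [-6.375 -8.75 ] score 0.815 mm drawn 39.34 perp -0.53
21.62 [ 0.4716 -0.0592  0.0285] [ 1.80e+02  1.00e-02 -1.79e+00] [ 0.1 -0.4 -0.4] 0.0003
```

Emit:
move_arm(
  targets=[
    [[0,0.8,0],[0,0,0]],
    [[0,1.2,0],[0,0,0]],
    [[0,1.5,0],[0,0,0]],
    [[0,1.5,0],[0,0,0]],
  ],
)

```text
time_s: 22.12
tcp_pos: [0.4699, -0.0741, 0.0282]
eef_rot: [-180.0, 0.1, -1.8]
contact_force: [-4.7, 8.4, 3.1]
gripper_width: 0.0003
gripper_force: 3.7
```

Emit:
move_arm(
  targets=[
    [[0,0.3,0],[0,0,0]],
    [[0,0.5,0],[0,0,0]],
    [[0,0.5,0],[0,0,0]],
  ],
)

```text
time_s: 22.5
tcp_pos: [0.4692, -0.0788, 0.0281]
eef_rot: [-180.0, 0.2, -1.9]
contact_force: [-6.9, 9.8, 5.3]
gripper_width: 0.0006
gripper_force: 5.1
```

```bash
python3 -W ignore jaw.py|grep -v face
```

```text
shift px [-6.75 -9.25] score 0.803 mm drawn 41.61 perp -0.53
22.8 [ 0.4692 -0.0787  0.0281] [-1.7996e+02  1.6000e-01 -1.8500e+00] [-7.4  9.5  5.3] 0.0007
```

Emit:
move_arm(
  targets=[
    [[0,0.3,0],[0,0,0]],
    [[0,0.6,0],[0,0,0]],
    [[0,0.6,0],[0,0,0]],
  ],
)

```text
time_s: 23.18
tcp_pos: [0.4688, -0.0844, 0.028]
eef_rot: [-179.9, 0.2, -1.8]
contact_force: [-8.6, 13.4, 5.9]
gripper_width: 0.0003
gripper_force: 7.1
```

Emit:
move_arm(
  targets=[
    [[0,0.2,0],[0,0,0]],
    [[0,0.3,0],[0,0,0]],
    [[0,0.3,0],[0,0,0]],
  ],
)

```text
time_s: 23.55
tcp_pos: [0.4687, -0.087, 0.028]
eef_rot: [-179.9, 0.2, -1.8]
contact_force: [-8.1, 16.0, 5.2]
gripper_width: 0.0003
gripper_force: 8.3
```

```bash
python3 -W ignore jaw.py|grep -v face; python3 -W ignore jaw.py|grep -v face
```

```text
shift px [-7.    -9.625] score 0.786 mm drawn 43.24 perp -0.62
23.85 [ 0.4686 -0.0871  0.028 ] [-179.92    0.19   -1.84] [-8.6 16.9  5.4] 0.0002
shift px [-7.    -9.625] score 0.788 mm drawn 43.24 perp -0.62
24.15 [ 0.4686 -0.0871  0.0279] [-179.92    0.19   -1.83] [-8.7 16.1  5.6] 0.0001
```

Emit:
move_arm(
  targets=[
    [[0,0.1,0],[0,0,0]],
    [[0,0.2,0],[0,0,0]],
    [[0,0.3,0],[0,0,0]],
    [[0,0.3,0],[0,0,0]],
  ],
)

```text
time_s: 24.65
tcp_pos: [0.4686, -0.0899, 0.028]
eef_rot: [-179.9, 0.2, -1.8]
contact_force: [-8.0, 17.9, 5.0]
gripper_width: 0.0006
gripper_force: 9.2
```

```bash
for i in 1 2 3; do python3 -W ignore jaw.py|grep -v face;done
```

```text
shift px [-7.125 -9.875] score 0.787 mm drawn 44.24 perp -0.81
24.95 [ 0.4686 -0.0898  0.0279] [-179.9     0.18   -1.84] [-9.2 17.7  6.7] 0.0004
shift px [-7.125 -9.875] score 0.79 mm drawn 44.24 perp -0.81
25.25 [ 0.4686 -0.0899  0.028 ] [-179.91    0.18   -1.84] [-8.3 17.1  4.6] 0.0003
shift px [-7.125 -9.875] score 0.786 mm drawn 44.24 perp -0.81
25.55 [ 0.4687 -0.0898  0.028 ] [-1.7991e+02  1.7000e-01 -1.8300e+00] [-9.  17.8  5.6] 0.0004
```

Emit:
move_arm(
  targets=[
    [[0,0.08,0],[0,0,0]],
    [[0,0.15,0],[0,0,0]],
    [[0,0.15,0],[0,0,0]],
    [[0,0.15,0],[0,0,0]],
    [[0,0.15,0],[0,0,0]],
  ],
)

```text
time_s: 26.18
tcp_pos: [0.4687, -0.0913, 0.028]
eef_rot: [-179.9, 0.2, -1.8]
contact_force: [-8.1, 19.3, 5.7]
gripper_width: 0.0007
gripper_force: 9.4
```

```bash
for i in 1 2; do python3 -W ignore jaw.py|grep -v face;done
python3 -c "
from h import *
b=viewer.capture('scene')['image'][170:290,240:400]
cv2.imwrite('pics/f.png',cv2.resize(b,None,fx=4.5,fy=4.5,interpolation=2))"
```

```text
shift px [-7.25  -9.875] score 0.785 mm drawn 44.52 perp -0.44
26.48 [ 0.4687 -0.0913  0.028 ] [-1.799e+02  1.700e-01 -1.830e+00] [-9.1 18.3  5.3] 0.0003
shift px [-7.25  -9.875] score 0.781 mm drawn 44.52 perp -0.44
26.77 [ 0.4686 -0.0913  0.028 ] [-1.799e+02  1.700e-01 -1.830e+00] [-8.8 17.5  4.7] 0.0005
```

View pics/f.png

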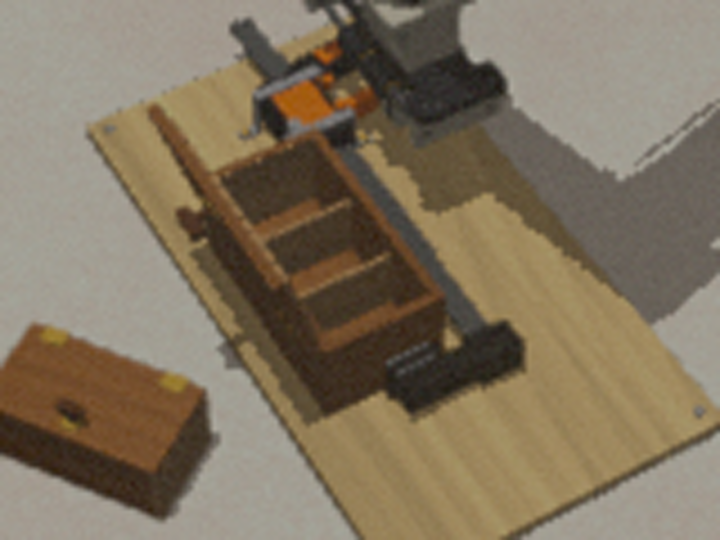

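The lid is open on its stop, the pads bear on the chest, and the pull force implies about 25 N of squeeze. Handing in with the pull held.

```bash
python3 -c "
from h import *
print(r.close_job())"
```

```text
the job is handed in; nothing more can be done
None
```

The job is handed in at about 27 s of the 72 s allowed: the lid rests open on its stop and the trigger is still held pulled in, with a squeeze of about 25 N, or roughly 5 mm per pad, judged from the pull force and the camera rather than measured directly.

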